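# Reload a bathroom fan's filter carriage and click it home

### The arm

A 6-joint arm with a two-finger parallel gripper is mounted at the origin on the work surface. World frame = base frame: x ahead of the robot, y to its left, z up, the work surface at z = 0. Lengths are in m, angles in degrees, forces in N, time in s.
With the tool pointing down it reaches from about 0.325 to 1 m from the base axis. Payload 5.1 kg.
Tool frame: the origin (TCP) lies on the centre line of the jaws, within the pads' length; the fingertips stand 17 mm ahead of it and the grasp point (between the pads) lies 2 mm behind it; z points along the fingers, y is the line along which they close (so a half turn about z gives the same grasp; the last joint's range is limited). The gripper opens to 85 mm and grips with 20 to 120 N. Pads are 22 mm wide; open, the fingers measure 114 mm over their backs; the gripper's body (76 mm by 85 mm) begins 54 mm behind the grasp point. The pads swing forward as they close: fully open they stand 13 mm farther back than shut.
Start: joints at [59.095, 7.093, 94.555, -0, 78.352, -4.733], TCP at [0.287, 0.583, 0.248] pointing down, gripper open.
Joint ranges: [-149.61, 149.61], [-58.7, 133.49], [1.44, 155.28], [-77.14, 257.14], [18.33, 153.61], [-166.67, 166.67]. Speed limits (degrees/s): [147.25, 147.25, 180, 180, 180, 180].

### API

Orientations are given as a 3x3 rotation matrix whose columns are the frame's x, y, z axes.
In Python, from bench import read_state, get_image, job_done gives the robot as it stands.
- The arm moves only by the tool send_rows, never from a script. Its argument "plan" is a list of rows, each an object with "jaw": the opening, from -1 (shut) to 1 (fully open); "delta_pos": the shift along the tool's x, y, z in m, a list of three; "delta_rot": the turn, a rotation vector about the tool's x, y, z in degrees, a list of three. In form: [{"jaw": jaw, "delta_pos": [dx, dy, dz], "delta_rot": [ax, ay, az]}, ...]. A call has 1 to 5 rows; each row is the pose to reach, as a shift and turn from the pose commanded when the call began, along the tool's axes at that moment; what a row does not reach only later rows make up. A row lasts 1/10 s, in which the tool goes at most 50 mm and 8.59 degrees, less where a joint would pass 70% of its speed; a pose out of reach is approached as far as the arm can. A call with a gripper value outside its range is refused whole. The fingers move at their own pace and stop on an object; the grip force is fixed at half the most. Time passes only in rows, so rows that repeat a pose let the fingers close. It gives the time, the measured TCP pose, the force, the opening and the grip force at its end, in the units of the state.
- read_state(): the state, without advancing time (a new reading comes with each control period).
- get_image(name): name is "scene" or "top" or "wrist"; returns a dict with "frame" (400x640x3 uint8, red, green, blue), "depth" (400x640 float32, m along the optical axis (not along the pixel's ray), 0 where there is no reading), "intrinsics" (3x3 intrinsics, pixels), "xyz" and "orientation" of the camera in the world. Camera axes: x right, y up, looking along -z (the intrinsics and any distortion apply to the point x, -y, -z); pixel columns grow to the right and rows downward; lengths in m; the calibration is good to about 2 mm. The wrist camera is an equidistant fisheye: a pixel r from the principal point sees the ray r / f radians off the axis. A picture is of the moment at which its call begins.
- job_done(): hands the job in; it is judged then, once.
The state is a dict: "t": time; "qpos": joint angles; "qvel": joint speeds; "joint_torque": joint torques, N m; "tool_pos": TCP position; "tool_rot": TCP orientation; "wrist_force": force on the tool from outside, world axes, zero at the start; "moment": the same for the moment, N m; "opening": finger opening in m; "gripper_force": force on a finger pad.
Only numpy, scipy, OpenCV 4.12 (cv2) and the standard library are available. Lean on these libraries where they do the work, as an engineer would, in place of code of your own. Each camera call takes 0.05 s, during which the arm holds its last target. There are 200 camera calls.

### The job

The bathroom fan is back from cleaning: lay the loose oblong filter plate on top of the two already in the drawn-out carriage, then, with the carriage still out, tap the stack of three until their long edges are flush against the carriage's side fence. Then push the carriage by its grille fully into the fan box until the spring roller catch clicks in front of the grille and holds it shut. Leave the square cover plate, the bottle and the jar where they are.

Things in the scene. Friction and masses are not known exactly. Their poses are not given: they have to be found in the camera images.
- fan: Fixed white fan box, 170 mm deep, 110 wide, 66 high; grey motor dome on top (84 mm across, to z = 92 mm, centre at x = +105 mm). Origin: counter level, centre of the mouth (open front). +x points into the box, the way the carriage slides; +y is the carriage's fence side. The mouth is 82 mm wide, its lintel at z = 52 mm.
- carriage (a joint): Slide of the filter carriage, m: 0 fully out (as at the start), 0.130 fully home against its stop. Over the last 14 mm the spring catch resists with about 10 N, then lets go and pulls the carriage home.
- pocket (a point): On the carriage: centre of the plates' place, on the tray floor, 16 mm above the counter, axes as the fan's; at x = -72 mm of the fan when out. A plate flush with the fence has y = 0 here. Fence: inner face at y = +32 mm, 5 thick, 24 high (three plates). Length 116 mm, from the grille's inner face to a 24 mm high end stop. The -y side is open: the floor ends at y = -24 mm, free space beyond.
- grille (a point): Centre of the outer face of the carriage's grille panel, 36 mm above the counter; axes as the fan's. The upright slatted white panel is 110 mm wide, 8 mm thick and spans z = 11 to 62 mm; it is pushed in +x and ends with its inner face against the mouth.
- roller (a point): Centre of the steel roller (12 mm diameter, 20 mm high) of the spring catch on the -y side of the mouth; it gives 4 mm in -y when the grille's edge passes and springs back in front of the panel.
- plate_a: Grey oblong filter plate, 104 x 64 x 8 mm, flat, lowest in the carriage, askew and away from the fence. Origin: centre of its underside; x along its length, y across its width, z up.
- plate_b: Like plate_a (same size and axes), lying askew on top of it.
- plate_c: Like plate_a (same size and axes), the loose one, lying flat on the counter; it goes on top of the other two.
- cover: Grey square cover plate, 90 x 90 x 8 mm, lying flat on the counter; not needed, leave it. Origin: centre of its underside.
- bottle: White round bottle, 60 mm diameter, 150 mm high, standing beside the carriage on the fence side; leave it. Origin: centre of its underside.
- jar: Squat green glass jar, 60 mm diameter, 60 mm high, standing before the grille, on the fence side of its middle; leave it. Origin: centre of its underside.
Things that resemble listed ones, but are neither listed nor needed, are in the scene too. Leave any pink look-alike of the plate_a alone.

How it is judged:
By the outcome, as a careful person would: the job done as asked, in the order asked, and still so for the second after the job is handed in, with the robot touching nothing.
It also fails if it takes over 64 s, if anything falls off the work surface, if the arm or the gripper's body presses on something with over 40 N, if the wrist force passes 120 N, or if a joint passes its speed limit or range.

## Working session

There is one attempt and no reset: what is moved stays moved. The work goes in short steps, Python scripts to look and compute and a tool call to move; the robot and the scene stay as the last step left them, time stands still between calls to the robot, and variables do not carry over. Pictures are saved under pics/ and viewed, at most 10 in all, crops included, and the job is handed in when it is done.

Besides the shell and the picture viewer there is one more tool, called after "Emit:" as name(argument=value, ...) on one line, values as JSON. send_rows: Moves the arm, as the interface text tells. Its arguments: {"type":"object","properties":{"plan":{"type":"array","items":{"type":"object","properties":{"jaw":{"type":"number"},"delta_pos":{"type":"array","items":{"type":"number"}},"delta_rot":{"type":"array","items":{"type":"number"}}}}}},"required":["plan"]}

```bash
ls; mkdir -p pics; python3 - <<'E'
from bench import *
import cv2,numpy as np
s=read_state();print(s)
for n in("scene","top"):
    g=get_image(n);cv2.imwrite(f"pics/{n}0.png",g["frame"][:,:,::-1]);np.savez(f"pics/{n}0.npz",**g)
    print(n,g["intrinsics"],g["xyz"],g["orientation"],[k for k in g])
E
```

```text
pics
{'t': 0.0, 'qpos': array([ 5.90942883e+01,  7.13360354e+00,  9.46337881e+01, -4.39554171e-04,
        7.83528165e+01, -4.73533377e+00]), 'qvel': array([ 0.08718219, -0.16068922,  0.05912044,  0.01554087,  0.10134331,
       -0.07200516]), 'joint_torque': array([-5.79166262e-04, -4.23605347e+01, -3.65452802e+01, -9.35722915e-05,
        6.68504494e-03,  1.97632238e-05]), 'tool_pos': array([0.28643452, 0.5828411 , 0.24705481]), 'tool_rot': array([[-8.97487107e-01,  4.41039392e-01, -1.07115606e-03],
       [ 4.41040661e-01,  8.97485309e-01, -1.80399524e-03],
       [ 1.65713861e-04, -2.09148585e-03, -9.99997799e-01]]), 'wrist_force': array([1.0260305 , 0.45600027, 0.03937847]), 'moment': array([ 0.01834348, -0.01914898, -0.05626049]), 'gripper_force': 0.0, 'opening': 0.0853096319912554}
scene [[490.88219561   0.         310.69358838]
 [  0.         490.88219561 191.61539394]
 [  0.           0.           1.        ]] [ 1.11091977 -0.11878586  0.80034036] [[ 0.28552525 -0.7235595   0.62844012]
 [ 0.9583319   0.20962192 -0.1940583 ]
 [ 0.00867791  0.65766276  0.7532625 ]] ['frame', 'depth', 'intrinsics', 'xyz', 'orientation']
top [[400.8080963    0.         317.58401934]
 [  0.         400.8080963  196.85478057]
 [  0.           0.           1.        ]] [0.34909827 0.04524526 1.05609194] [[ 2.56813078e-02  9.88176689e-01 -1.51153239e-01]
 [-9.99670140e-01  2.54293110e-02 -3.60021548e-03]
 [ 2.86073701e-04  1.51195838e-01  9.88503787e-01]] ['frame', 'depth', 'intrinsics', 'xyz', 'orientation']
```

View pics/top0.png

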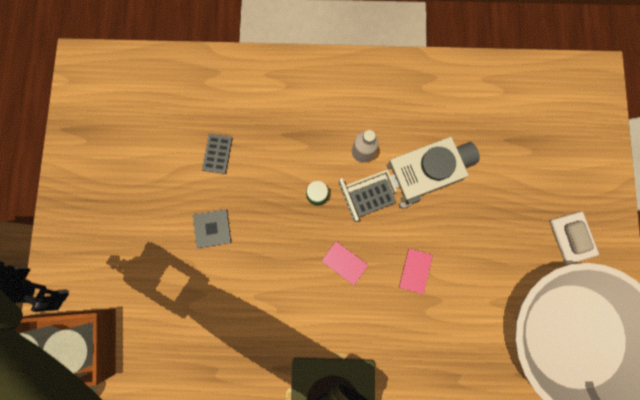

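View pics/scene0.png

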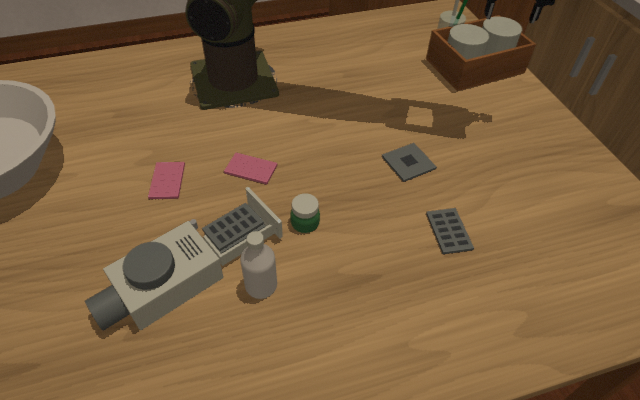

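The top view shows these candidates for plate_c:
- The grey oblong ribbed plate at (217,154). This fits the description.
- The grey square cover at (211,228).
- Pink look-alikes at (345,263) and (416,271).
- The plates in the carriage at (372,196).

Other things in the top view: jar (317,193), bottle (366,145), fan (430,168), roller around (404,203). In the scene view plate_c is at (450,230).

```bash
cat > h.py <<'E'
import numpy as np,cv2
from bench import *
def load(n): return dict(np.load(f"pics/{n}.npz"))
def snap(n,tag):
    g=get_image(n);cv2.imwrite(f"pics/{tag}.png",g["frame"][:,:,::-1]);np.savez(f"pics/{tag}.npz",**g);return g
def ray(g,uv,fish=False):
    K=g["intrinsics"];uv=np.atleast_2d(np.float64(uv));a=(uv-K[:2,2])/[K[0,0],K[1,1]]
    if fish:
        r=np.linalg.norm(a,axis=1,keepdims=True)+1e-12
        d=np.c_[a[:,:1]/r*np.sin(r),-a[:,1:]/r*np.sin(r),-np.cos(r)]
    else: d=np.c_[a[:,0],-a[:,1],-np.ones(len(a))]
    return d@g["orientation"].T
def plane(g,uv,z,fish=False):
    d=ray(g,uv,fish);return g["xyz"]+d*((z-g["xyz"][2])/d[:,2])[:,None]
def proj(g,P,fish=False):
    c=(np.atleast_2d(P)-g["xyz"])@g["orientation"];K=g["intrinsics"]
    a=c[:,:2]*[1,-1]/-c[:,2:]
    if fish:
        r=np.linalg.norm(a,axis=1,keepdims=True);a=a/r*np.arctan(r)
    return a*[K[0,0],K[1,1]]+K[:2,2]
def cloud(g,fish=False):
    v,u=np.mgrid[:400,:640];uv=np.c_[u.ravel(),v.ravel()]
    K=g["intrinsics"];d=ray(g,uv,fish)
    return (g["xyz"]+d*(g["depth"].ravel()/(-(d@g["orientation"])[:,2]))[:,None]).reshape(400,640,3)
def rect(P): # min area rect of xy points -> centre, size, angle of long side
    r=cv2.minAreaRect(np.float32(P[:,:2]*1000));(c,(w,h),a)=r
    if h>w:w,h,a=h,w,a+90
    return np.round(c,1),round(w,1),round(h,1),round((a+90)%180-90,1)
E
python3 - <<'E'
from h import *
g=load("top0");C=cloud(g);f=g["frame"]
print([np.round(C[v,u],3) for u,v in((217,154),(211,228),(250,300),(440,162),(430,185),(366,145),(317,193),(404,203),(372,196))])
hsv=cv2.cvtColor(f,cv2.COLOR_RGB2HSV)
for z,n in((.008,"top0"),(.008,"scene0")):
    g=load(n);hsv=cv2.cvtColor(g["frame"],cv2.COLOR_RGB2HSV)
    m=((hsv[...,1]<90)&(hsv[...,2]<200)).astype(np.uint8)
    m=cv2.morphologyEx(m,cv2.MORPH_CLOSE,np.ones((5,5)))
    for c in cv2.findContours(m,0,1)[0]:
        if 500<cv2.contourArea(c)<6000: print(n,cv2.boundingRect(c),rect(plane(g,c[:,0],z)))
for n,bx in(("top0",(330,110,160,120)),("scene0",(70,170,240,180))):
    x,y,w,h=bx;I=cv2.imread(f"pics/{n}.png")[y:y+h,x:x+w]
    cv2.imwrite(f"pics/c_{n}.png",cv2.resize(I,None,fx=3,fy=3,interpolation=cv2.INTER_CUBIC))
a=cv2.imread("pics/c_top0.png");b=cv2.imread("pics/c_scene0.png")
b=cv2.resize(b,(480,360));
p=cv2.resize(cv2.imread("pics/top0.png")[120:190,180:260],(320,280),interpolation=cv2.INTER_CUBIC)
o=np.zeros((720,800,3),np.uint8);o[:360,:480]=a;o[360:,:480]=b;o[:280,480:]=p
cv2.imwrite("pics/mix0.png",cv2.resize(o,(666,600)))
w=snap("wrist","w0");print(w["xyz"],w["orientation"],w["intrinsics"])
E
```

```text
[array([0.62 , 0.323, 0.006]), array([0.42 , 0.325, 0.011]), array([ 0.238,  0.216, -0.001]), array([ 0.59 , -0.249,  0.097]), array([ 0.538, -0.233,  0.065]), array([ 0.622, -0.065,  0.118]), array([0.511, 0.051, 0.06 ]), array([ 0.493, -0.171,  0.046]), array([ 0.511, -0.091,  0.035])]
top0 (309, 376, 57, 24) (array([ 35.3, -10.8]), 137.6, 53.5, -88.5)
top0 (0, 324, 92, 52) (array([102.1, 719.9]), 232.0, 121.3, -85.9)
top0 (0, 262, 68, 49) (array([252.9, 779.5]), 194.0, 94.3, 77.0)
top0 (564, 220, 30, 35) (array([ 421.8, -631.4]), 84.2, 61.1, 16.8)
top0 (193, 210, 38, 38) (array([419.7, 324.6]), 89.1, 87.8, -79.1)
top0 (339, 141, 140, 80) (array([ 569. , -203.5]), 381.2, 129.3, -66.0)
top0 (203, 134, 29, 39) (array([621.3, 323.4]), 101.3, 63.6, -7.0)
top0 (629, 117, 11, 93) (array([ 626.7, -796.6]), 255.0, 27.1, -5.4)
scene0 (427, 208, 47, 46) (array([624.9, 323.5]), 107.2, 65.8, -7.0)
scene0 (292, 193, 27, 26) (array([482.9,  63.2]), 67.9, 54.6, -15.2)
scene0 (382, 143, 55, 39) (array([423.7, 324.8]), 93.4, 93.0, 10.6)
scene0 (0, 80, 56, 119) (array([  58.4, -508.4]), 442.9, 124.7, 5.9)
scene0 (439, 0, 83, 59) (array([-58.4, 769.1]), 314.3, 255.8, -2.4)
[0.22251786 0.61566274 0.37237957] [[ 0.44192339 -0.8611696  -0.2511785 ]
 [ 0.89705069  0.42363753  0.12582254]
 [-0.0019459  -0.28092377  0.95972811]] [[309.70691629   0.         317.42411787]
 [  0.         309.70691629 202.56909722]
 [  0.           0.           1.        ]]
```

View pics/mix0.png

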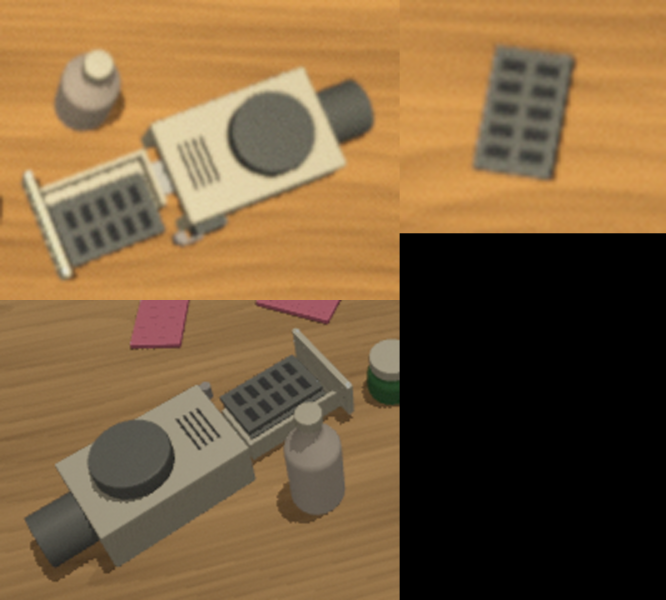

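```bash
python3 - <<'E'
from h import *
for n,bx in(("top0",(335,110,150,120)),("scene0",(70,170,240,180))):
    g=load(n);C=cloud(g);x,y,w,h=bx;P=C[y:y+h,x:x+w].reshape(-1,3);F=g["frame"][y:y+h,x:x+w].reshape(-1,3).astype(int)
    m=(P[:,2]>.060)&(P[:,2]<.072)&(F.sum(1)>330)
    im=np.zeros((400,640),np.uint8);im[y:y+h,x:x+w]=m.reshape(h,w)
    k,L,S,_=cv2.connectedComponentsWithStats(im)
    for i in range(1,k):
        if S[i,4]>40:
            q=C[L==i];vv,uu=np.nonzero(L==i)
            z=.066 if S[i,4]>500 else .062
            cs=cv2.findContours((L==i).astype(np.uint8),0,1)[0][0][:,0]
            print(n,S[i],np.round(np.median(q,0),4),rect(plane(g,cs,z)))
            if S[i,4]>40:print("  box mm",np.round(cv2.boxPoints(cv2.minAreaRect(np.float32(plane(g,cs,z)[:,:2]*1000)))).tolist())
    # grey plates top z=.032 : dark low-sat
g=load("top0");C=cloud(g)
for nm,(u0,v0,u1,v1) in dict(bottle=(350,125,385,165),jar=(303,178,332,208)).items():
    q=C[v0:v1,u0:u1].reshape(-1,3);zt=np.percentile(q[:,2],99);t=q[q[:,2]>.05]
    print(nm,zt,rect(t), np.round(np.median(q[q[:,2]>zt-.01],0),3))
E
```

```text
top0 [ 390  137   79   62 1925] [ 0.5728 -0.2032  0.0669] (array([ 584.2, -230.9]), 174.1, 110.2, -67.5)
  box mm [[500.0, -172.0], [567.0, -332.0], [668.0, -290.0], [602.0, -129.0]]
top0 [339 178  20  42 135] [ 0.5001 -0.0275  0.0625] (array([499.3, -28.6]), 111.9, 8.0, 22.5)
  box mm [[446.0, -46.0], [449.0, -54.0], [553.0, -11.0], [549.0, -3.0]]
scene0 [245 187  37  36 170] [ 0.5012 -0.0276  0.0623] (array([499.4, -28.1]), 113.8, 7.5, 23.3)
  box mm [[446.0, -47.0], [449.0, -54.0], [553.0, -9.0], [550.0, -2.0]]
scene0 [292 193  18  21 202] [0.5175 0.0456 0.0612] (array([517.2,  43.9]), 51.0, 33.4, -16.5)
  box mm [[488.0, 35.0], [537.0, 21.0], [546.0, 53.0], [498.0, 67.0]]
scene0 [ 103  221  115   92 2952] [ 0.5943 -0.2057  0.0663] (array([ 584.9, -229.6]), 169.1, 109.9, -67.5)
  box mm [[502.0, -172.0], [566.0, -329.0], [668.0, -287.0], [603.0, -130.0]]
bottle 0.1534876971454861 (array([510.9,  -4. ]), 333.2, 58.3, -26.8) [ 0.636 -0.066  0.15 ]
jar 0.06462105421458528 (array([445.9,  48. ]), 193.7, 50.6, 2.2) [0.518 0.051 0.061]
```

Every candidate checks out: plate_c is the grey 104x64 plate at (0.623, 0.3235), yaw -7°. The fan and grille fits agree: mouth at (0.5514, -0.1519), yaw -67.3°. I'll approach plate_c now.

Emit:
send_rows(plan=[{"jaw": 1, "delta_pos": [-0.0416, -0.0085, 0.01], "delta_rot": [0, 0, 0]}, {"jaw": 1, "delta_pos": [-0.0832, -0.017, 0.02], "delta_rot": [0, 0, 0]}, {"jaw": 1, "delta_pos": [-0.1248, -0.0255, 0.03], "delta_rot": [0, 0, 0]}, {"jaw": 1, "delta_pos": [-0.1664, -0.034, 0.04], "delta_rot": [0, 0, 0]}, {"jaw": 1, "delta_pos": [-0.208, -0.0422, 0.05], "delta_rot": [0, 0, 0]}])

```text
t: 0.65
tool_pos: [0.4557, 0.4524, 0.1976]
tool_rot: [[-0.898, 0.441, -0.0], [0.441, 0.898, -0.0], [0.0, -0.0, -1.0]]
wrist_force: [0.7, 0.3, 0.0]
opening: 0.0855
gripper_force: 0.0
```

Emit:
send_rows(plan=[{"jaw": 0.75, "delta_pos": [-0.0416, -0.0085, 0.01], "delta_rot": [0, 0, -4]}, {"jaw": 0.75, "delta_pos": [-0.0832, -0.017, 0.02], "delta_rot": [0, 0, -8]}, {"jaw": 0.75, "delta_pos": [-0.1248, -0.0255, 0.03], "delta_rot": [0, 0, -12]}, {"jaw": 0.75, "delta_pos": [-0.1664, -0.034, 0.04], "delta_rot": [0, 0, -16]}, {"jaw": 0.75, "delta_pos": [-0.208, -0.0422, 0.05], "delta_rot": [0, 0, -19.2]}])

```text
t: 1.15
tool_pos: [0.6238, 0.3227, 0.1475]
tool_rot: [[-0.993, 0.119, -0.001], [0.119, 0.993, -0.0], [0.001, -0.0, -1.0]]
wrist_force: [-0.3, 1.4, 0.2]
opening: 0.0747
gripper_force: 0.0
```

```bash
python3 - <<'E'
from h import *
w=snap("wrist","w1");s=read_state();print(s["t"],s["tool_pos"],s["tool_rot"],s["opening"],s["wrist_force"])
f=w["frame"];hsv=cv2.cvtColor(f,cv2.COLOR_RGB2HSV)
m=((hsv[...,1]<90)&(hsv[...,2]<200)).astype(np.uint8);m=cv2.morphologyEx(m,cv2.MORPH_CLOSE,np.ones((7,7)))
for c in cv2.findContours(m,0,1)[0]:
    if cv2.contourArea(c)>1500: print(cv2.boundingRect(c),rect(plane(w,c[:,0],.008,True)))
E
```

```text
1.2 [0.62764862 0.3179431  0.1453731 ] [[-9.92551689e-01  1.21822639e-01  6.24148888e-04]
 [ 1.21819456e-01  9.92545096e-01 -3.77517133e-03]
 [-1.07939725e-03 -3.67101920e-03 -9.99992679e-01]] 0.07478489188799592 [ 0.1405171  -3.03550219 -1.09175578]
(0, 291, 640, 109) (array([1025.9,  307.6]), 2107.4, 559.4, 82.4)
(0, 213, 48, 74) (array([ 640.1, -145. ]), 222.0, 91.9, -74.0)
(283, 136, 73, 111) (array([621.5, 325. ]), 101.7, 62.3, -7.0)
(0, 99, 54, 104) (array([529.9, -38.8]), 147.2, 133.0, -21.1)
(249, 0, 108, 31) (array([462.3, 329.6]), 92.4, 29.7, 81.8)
```

View pics/w1.png

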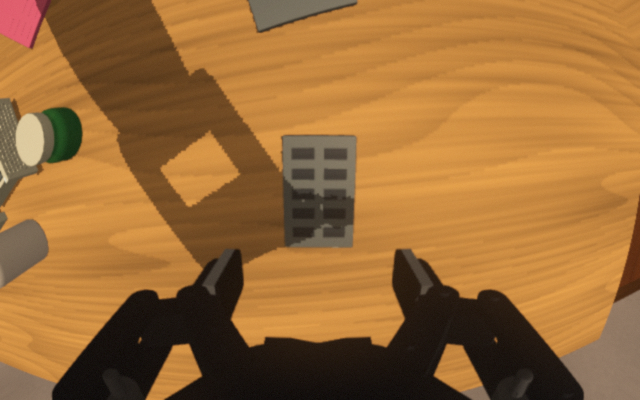

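The close wrist view confirms the grey 2x5-slot oblong plate at (319,190), with the square cover at (300,10), the jar at (45,135) and the pink look-alike at the upper left corner. I'll go down onto it.

Emit:
send_rows(plan=[{"jaw": 0.75, "delta_pos": [0, 0, 0.03], "delta_rot": [0, 0, 0]}, {"jaw": 0.75, "delta_pos": [0, 0, 0.06], "delta_rot": [0, 0, 0]}, {"jaw": 0.75, "delta_pos": [0, 0, 0.085], "delta_rot": [0, 0, 0]}, {"jaw": 0.75, "delta_pos": [0, 0, 0.1], "delta_rot": [0, 0, 0]}, {"jaw": 0.75, "delta_pos": [0, 0, 0.11], "delta_rot": [0, 0, 0]}])

```text
t: 1.7
tool_pos: [0.6219, 0.3239, 0.0364]
tool_rot: [[-0.993, 0.121, -0.002], [0.121, 0.993, -0.001], [0.002, -0.001, -1.0]]
wrist_force: [-0.1, -0.1, 0.8]
opening: 0.0747
gripper_force: 0.0
```

Emit:
send_rows(plan=[{"jaw": 0.75, "delta_pos": [0, 0, 0.004], "delta_rot": [0, 0, 0]}, {"jaw": 0.75, "delta_pos": [0, 0, 0.008], "delta_rot": [0, 0, 0]}, {"jaw": 0.75, "delta_pos": [0, 0, 0.012], "delta_rot": [0, 0, 0]}, {"jaw": 0.75, "delta_pos": [0, 0, 0.012], "delta_rot": [0, 0, 0]}])

```text
t: 2.1
tool_pos: [0.6231, 0.3242, 0.0267]
tool_rot: [[-0.993, 0.121, 0.001], [0.121, 0.993, 0.0], [-0.001, 0.0, -1.0]]
wrist_force: [-0.5, -0.5, 0.1]
opening: 0.0749
gripper_force: 0.0
```

```bash
python3 - <<'E'
from h import *
w=snap("wrist","w2");C=cloud(w,True);s=read_state();print(s["tool_pos"],s["wrist_force"])
p=s["tool_pos"];R=s["tool_rot"]
Q=((C-p)@R).reshape(-1,3);d=w["depth"].ravel()>0
for sg in(1,-1):
    k=d&(abs(Q[:,1]*sg-.045)<.015)&(abs(Q[:,0])<.02)&(C.reshape(-1,3)[:,2]>.004);q=Q[k]
    print(sg,len(q),np.percentile(q[:,2],[90,99,100]) if len(q) else 0, np.percentile(q[:,1],[1,50,99]) if len(q) else 0)
E
```

```text
[0.62310989 0.32426754 0.02687332] [-0.46374942 -0.44712453  0.11404654]
1 9956 [-0.00918781  0.0197872   0.02131297] [0.03025247 0.05103059 0.0597789 ]
-1 10145 [-0.01238697  0.01932886  0.02119768] [-0.05974471 -0.05182152 -0.03031234]
```

View pics/w2.png

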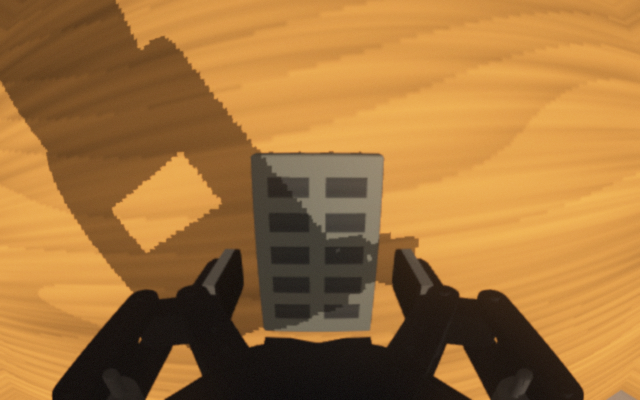

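The fingers straddle the plate symmetrically, with plate edges at x≈258 and 378 and pads at x≈238 and 396. I'll go down the last few mm watching the force.

Emit:
send_rows(plan=[{"jaw": 0.75, "delta_pos": [0, 0, 0.003], "delta_rot": [0, 0, 0]}, {"jaw": 0.75, "delta_pos": [0, 0, 0.005], "delta_rot": [0, 0, 0]}, {"jaw": 0.75, "delta_pos": [0, 0, 0.007], "delta_rot": [0, 0, 0]}, {"jaw": 0.75, "delta_pos": [0, 0, 0.007], "delta_rot": [0, 0, 0]}])

```text
t: 2.55
tool_pos: [0.6225, 0.324, 0.0188]
tool_rot: [[-0.993, 0.121, -0.001], [0.121, 0.993, -0.0], [0.001, -0.0, -1.0]]
wrist_force: [-1.2, 0.0, -0.6]
opening: 0.0748
gripper_force: 0.0
```

Emit:
send_rows(plan=[{"jaw": 0.75, "delta_pos": [0, 0, 0.002], "delta_rot": [0, 0, 0]}, {"jaw": 0.75, "delta_pos": [0, 0, 0.003], "delta_rot": [0, 0, 0]}, {"jaw": 0.75, "delta_pos": [0, 0, 0.003], "delta_rot": [0, 0, 0]}])

```text
t: 2.85
tool_pos: [0.6227, 0.324, 0.0161]
tool_rot: [[-0.993, 0.121, -0.0], [0.121, 0.993, -0.0], [0.0, -0.0, -1.0]]
wrist_force: [-0.5, -0.4, 0.4]
opening: 0.0745
gripper_force: 0.0
```

Emit:
send_rows(plan=[{"jaw": 0.75, "delta_pos": [0, 0, 0.0015], "delta_rot": [0, 0, 0]}, {"jaw": 0.75, "delta_pos": [0, 0, 0.003], "delta_rot": [0, 0, 0]}, {"jaw": 0.75, "delta_pos": [0, 0, 0.003], "delta_rot": [0, 0, 0]}])

```text
t: 3.15
tool_pos: [0.6226, 0.324, 0.013]
tool_rot: [[-0.993, 0.121, -0.001], [0.121, 0.993, -0.0], [0.001, -0.0, -1.0]]
wrist_force: [-0.8, 0.3, 0.6]
opening: 0.0746
gripper_force: 0.0
```

Emit:
send_rows(plan=[{"jaw": 0.5, "delta_pos": [0, 0, 0], "delta_rot": [0, 0, 0]}, {"jaw": 0.3, "delta_pos": [0, 0, 0], "delta_rot": [0, 0, 0]}, {"jaw": 0.3, "delta_pos": [0, 0, 0], "delta_rot": [0, 0, 0]}])

```text
t: 3.45
tool_pos: [0.6233, 0.3243, 0.014]
tool_rot: [[-0.993, 0.121, 0.001], [0.121, 0.993, 0.0], [-0.001, 0.001, -1.0]]
wrist_force: [-0.3, -0.6, 1.9]
opening: 0.0616
gripper_force: 65.4
```

Emit:
send_rows(plan=[{"jaw": 0.3, "delta_pos": [0, 0, -0.02], "delta_rot": [0, 0, 0]}, {"jaw": 0.3, "delta_pos": [0, 0, -0.06], "delta_rot": [0, 0, 0]}, {"jaw": 0.3, "delta_pos": [0, 0, -0.105], "delta_rot": [0, 0, 0]}, {"jaw": 0.3, "delta_pos": [0, 0, -0.15], "delta_rot": [0, 0, 0]}, {"jaw": 0.3, "delta_pos": [0, 0, -0.187], "delta_rot": [0, 0, 0]}])

```text
t: 3.95
tool_pos: [0.6232, 0.3243, 0.2048]
tool_rot: [[-0.993, 0.121, 0.003], [0.121, 0.993, 0.001], [-0.003, 0.002, -1.0]]
wrist_force: [0.8, 0.2, -0.6]
opening: 0.0617
gripper_force: 65.5
```

Emit:
send_rows(plan=[{"jaw": 0.3, "delta_pos": [0.0067, -0.0429, 0], "delta_rot": [0, 0, 0]}, {"jaw": 0.3, "delta_pos": [0.0133, -0.0857, 0], "delta_rot": [0, 0, 0]}, {"jaw": 0.3, "delta_pos": [0.02, -0.1286, 0], "delta_rot": [0, 0, 0]}, {"jaw": 0.3, "delta_pos": [0.0266, -0.1714, 0], "delta_rot": [0, 0, 0]}, {"jaw": 0.3, "delta_pos": [0.0333, -0.2143, 0], "delta_rot": [0, 0, 0]}])

```text
t: 4.45
tool_pos: [0.5629, 0.114, 0.2014]
tool_rot: [[-0.993, 0.121, 0.001], [0.121, 0.993, 0.0], [-0.001, 0.0, -1.0]]
wrist_force: [0.3, -0.7, 0.1]
opening: 0.062
gripper_force: 65.5
```

Emit:
send_rows(plan=[{"jaw": 0.3, "delta_pos": [0.0067, -0.0429, 0], "delta_rot": [0, 0, 8]}, {"jaw": 0.3, "delta_pos": [0.0133, -0.0857, 0], "delta_rot": [0, 0, 16]}, {"jaw": 0.3, "delta_pos": [0.02, -0.1286, 0], "delta_rot": [0, 0, 24]}, {"jaw": 0.3, "delta_pos": [0.0266, -0.1714, 0], "delta_rot": [0, 0, 32]}, {"jaw": 0.3, "delta_pos": [0.0333, -0.2143, 0], "delta_rot": [0, 0, 40]}])

```text
t: 4.95
tool_pos: [0.5038, -0.0947, 0.2015]
tool_rot: [[-0.678, 0.735, 0.001], [0.735, 0.678, -0.0], [-0.001, 0.001, -1.0]]
wrist_force: [0.8, 0.6, -0.3]
opening: 0.0614
gripper_force: 65.5
```

Emit:
send_rows(plan=[{"jaw": 0.3, "delta_pos": [0, 0, 0], "delta_rot": [0, 0, 8]}, {"jaw": 0.3, "delta_pos": [0, 0, 0], "delta_rot": [0, 0, 15]}, {"jaw": 0.3, "delta_pos": [0, 0, 0], "delta_rot": [0, 0, 20.3]}, {"jaw": 0.3, "delta_pos": [0, 0, 0], "delta_rot": [0, 0, 20.3]}])

```text
t: 5.35
tool_pos: [0.5045, -0.0934, 0.2013]
tool_rot: [[-0.386, 0.922, 0.001], [0.922, 0.386, -0.0], [-0.001, 0.001, -1.0]]
wrist_force: [0.2, 0.0, -0.7]
opening: 0.0614
gripper_force: 65.5
```

```bash
python3 - <<'E'
from h import *
s=read_state();print(s["t"],s["tool_pos"],s["tool_rot"],s["opening"],s["wrist_force"],s["gripper_force"])
# plates in carriage from the first pictures, in pocket frame (top face z=.032)
a=np.radians(-67.3);ex=np.array([np.cos(a),np.sin(a)]);ey=np.array([-ex[1],ex[0]]);p0=np.array([.5236,-.0855])
for n in("top0","scene0"):
    g=load(n);F=g["frame"];hsv=cv2.cvtColor(F,cv2.COLOR_RGB2HSV)
    v,u=np.mgrid[:400,:640];P=plane(g,np.c_[u.ravel(),v.ravel()],.032)[:,:2]-p0
    L=np.c_[P@ex,P@ey]*1000
    ins=(abs(L[:,0])<57)&(L[:,1]<31)&(L[:,1]>-50)
    m=(ins.reshape(400,640)&(hsv[...,1]<110)&(hsv[...,2]<125)).astype(np.uint8)
    m=cv2.morphologyEx(m,cv2.MORPH_CLOSE,np.ones((5,5)))
    c=max(cv2.findContours(m,0,1)[0],key=cv2.contourArea)[:,0]
    q=plane(g,c,.032)[:,:2]-p0;print(n,rect(np.c_[q@ex,q@ey]))
    w=snap("wrist","w3");
E
```

```text
5.35 [ 0.50452311 -0.09344021  0.2012596 ] [[-3.86132427e-01  9.22442909e-01  9.10694000e-04]
 [ 9.22443156e-01  3.86132808e-01 -2.81008763e-04]
 [-6.10863372e-04  7.31556851e-04 -9.99999546e-01]] 0.06141395757456705 [ 0.17127669  0.04095388 -0.72058655] 65.52077651023865
top0 (array([  1.7, -17.1]), 107.9, 65.7, -0.0)
scene0 (array([-0.8, -9.7]), 112.9, 77.1, -0.4)
```

View pics/w3.png

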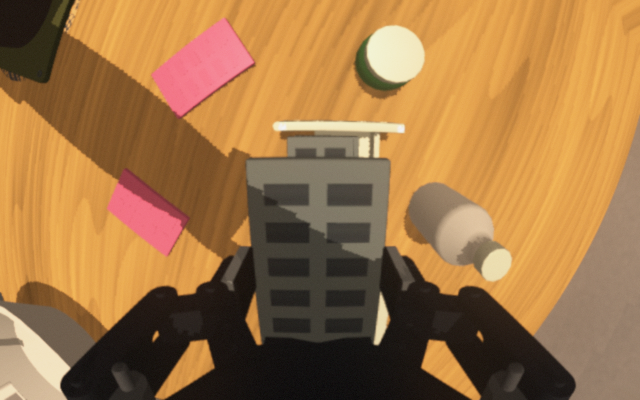

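The plate is held square above the carriage (320,240), parallel to the grille edge at (340,127). Jar (390,55) and bottle (460,235) are clear. I'll lower it onto the stack.

Emit:
send_rows(plan=[{"jaw": 0.3, "delta_pos": [-0.001, 0, 0.04], "delta_rot": [0, 0, 0]}, {"jaw": 0.3, "delta_pos": [-0.001, 0, 0.08], "delta_rot": [0, 0, 0]}, {"jaw": 0.3, "delta_pos": [-0.001, 0, 0.115], "delta_rot": [0, 0, 0]}, {"jaw": 0.3, "delta_pos": [-0.001, 0, 0.135], "delta_rot": [0, 0, 0]}, {"jaw": 0.3, "delta_pos": [-0.001, 0, 0.145], "delta_rot": [0, 0, 0]}])

```text
t: 5.95
tool_pos: [0.5035, -0.0935, 0.053]
tool_rot: [[-0.388, 0.922, -0.004], [0.922, 0.388, 0.001], [0.003, -0.003, -1.0]]
wrist_force: [-0.2, 0.4, -0.0]
opening: 0.0618
gripper_force: 65.5
```

Emit:
send_rows(plan=[{"jaw": 0.3, "delta_pos": [0, 0, 0.003], "delta_rot": [0, 0, 0]}, {"jaw": 0.3, "delta_pos": [0, 0, 0.006], "delta_rot": [0, 0, 0]}, {"jaw": 0.3, "delta_pos": [0, 0, 0.006], "delta_rot": [0, 0, 0]}])

```text
t: 6.25
tool_pos: [0.506, -0.0944, 0.0505]
tool_rot: [[-0.387, 0.922, 0.002], [0.922, 0.387, -0.001], [-0.001, 0.002, -1.0]]
wrist_force: [0.7, 0.4, 0.3]
opening: 0.062
gripper_force: 65.5
```

Emit:
send_rows(plan=[{"jaw": 0.3, "delta_pos": [0, 0, 0.001], "delta_rot": [0, 0, 0]}, {"jaw": 0.3, "delta_pos": [0, 0, 0.002], "delta_rot": [0, 0, 0]}, {"jaw": 0.3, "delta_pos": [0, 0, 0.002], "delta_rot": [0, 0, 0]}])

```text
t: 6.55
tool_pos: [0.5053, -0.0942, 0.0477]
tool_rot: [[-0.386, 0.922, 0.001], [0.922, 0.386, -0.0], [-0.0, 0.001, -1.0]]
wrist_force: [-0.2, 0.8, 0.2]
opening: 0.0615
gripper_force: 65.5
```

Emit:
send_rows(plan=[{"jaw": 0.3, "delta_pos": [0, 0, 0.001], "delta_rot": [0, 0, 0]}, {"jaw": 0.3, "delta_pos": [0, 0, 0.0015], "delta_rot": [0, 0, 0]}, {"jaw": 0.62, "delta_pos": [0, 0, 0.0015], "delta_rot": [0, 0, 0]}, {"jaw": 0.62, "delta_pos": [0, 0, 0.0015], "delta_rot": [0, 0, 0]}, {"jaw": 0.62, "delta_pos": [0, 0, 0.0015], "delta_rot": [0, 0, 0]}])

```text
t: 7.05
tool_pos: [0.5052, -0.0942, 0.0459]
tool_rot: [[-0.386, 0.922, 0.0], [0.922, 0.386, -0.0], [-0.0, 0.0, -1.0]]
wrist_force: [-0.1, 0.0, -0.2]
opening: 0.0691
gripper_force: 0.0
```

Emit:
send_rows(plan=[{"jaw": 0.62, "delta_pos": [0, 0, -0.01], "delta_rot": [0, 0, 0]}, {"jaw": 0.62, "delta_pos": [0, 0, -0.03], "delta_rot": [0, 0, 0]}, {"jaw": 0.62, "delta_pos": [0, 0, -0.06], "delta_rot": [0, 0, 0]}, {"jaw": 0.5, "delta_pos": [0, 0, -0.1], "delta_rot": [0, 0, 0]}, {"jaw": 0.5, "delta_pos": [0, 0, -0.14], "delta_rot": [0, 0, 0]}])

```text
t: 7.55
tool_pos: [0.5047, -0.0941, 0.1877]
tool_rot: [[-0.386, 0.922, -0.0], [0.922, 0.386, 0.0], [0.0, -0.0, -1.0]]
wrist_force: [1.0, -0.6, 0.6]
opening: 0.0639
gripper_force: 0.0
```

```bash
cat >> h.py <<'E'
a_=np.radians(-67.3);ex=np.array([np.cos(a_),np.sin(a_)]);ey=np.array([-ex[1],ex[0]]);p0=np.array([.5236,-.0855])
def loc(P): P=np.atleast_2d(P);return np.c_[(P[:,:2]-p0)@ex*1000,(P[:,:2]-p0)@ey*1000]
E
python3 - <<'E'
from h import *
w=snap("wrist","w4");s=read_state();print(s["t"],s["tool_pos"],loc(s["tool_pos"]),s["wrist_force"])
cv2.imwrite("pics/w4c.png",cv2.resize(w["frame"][90:330,180:460,::-1],None,fx=2.4,fy=2.4,interpolation=cv2.INTER_CUBIC))
E
```

```text
7.6 [ 0.50882838 -0.09520176  0.1962704 ] [[  3.24978576 -17.37135404]] [ 3.48010281 -1.00678482  4.81204884]
```

View pics/w4c.png

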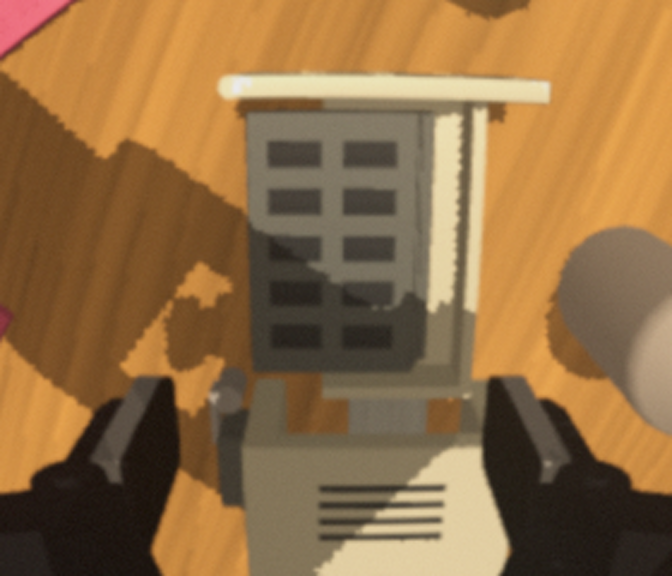

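Plate c lies square on the stack, about 20 mm off the fence, between the grille (crop y≈90) and the end stop (y≈388). The roller is at crop (230,390). Next I turn the tool 90° and drop beside the open side.

Emit:
send_rows(plan=[{"jaw": 0.3, "delta_pos": [0.001, -0.012, 0], "delta_rot": [0, 0, 8]}, {"jaw": 0.3, "delta_pos": [0.002, -0.024, 0], "delta_rot": [0, 0, 16]}, {"jaw": 0.3, "delta_pos": [0.003, -0.036, 0], "delta_rot": [0, 0, 24]}, {"jaw": 0.3, "delta_pos": [0.004, -0.048, 0], "delta_rot": [0, 0, 32]}, {"jaw": 0.3, "delta_pos": [0.005, -0.06, 0], "delta_rot": [0, 0, 40]}])

```text
t: 8.1
tool_pos: [0.4474, -0.1129, 0.1865]
tool_rot: [[0.302, 0.953, 0.001], [0.953, -0.302, -0.0], [-0.0, 0.001, -1.0]]
wrist_force: [-0.8, 0.6, 0.4]
opening: 0.0556
gripper_force: 0.0
```

Emit:
send_rows(plan=[{"jaw": 0.3, "delta_pos": [0, 0, 0], "delta_rot": [0, 0, 8.4]}, {"jaw": 0.3, "delta_pos": [0, 0, 0], "delta_rot": [0, 0, 16.8]}, {"jaw": 0.3, "delta_pos": [0, 0, 0], "delta_rot": [0, 0, 25.2]}, {"jaw": 0.3, "delta_pos": [0, 0, 0], "delta_rot": [0, 0, 33.6]}, {"jaw": 0.3, "delta_pos": [0, 0, 0], "delta_rot": [0, 0, 42]}])

```text
t: 8.6
tool_pos: [0.4479, -0.1128, 0.1865]
tool_rot: [[0.863, 0.506, 0.001], [0.506, -0.863, -0.0], [0.001, 0.001, -1.0]]
wrist_force: [0.1, 0.2, 0.6]
opening: 0.0556
gripper_force: 0.0
```

Emit:
send_rows(plan=[{"jaw": 0.3, "delta_pos": [0, 0, 0.02], "delta_rot": [0, 0, 8]}, {"jaw": 0.3, "delta_pos": [0, 0, 0.04], "delta_rot": [0, 0, 8]}, {"jaw": 0.3, "delta_pos": [0, 0, 0.05], "delta_rot": [0, 0, 8]}, {"jaw": 0.3, "delta_pos": [0, 0, 0.05], "delta_rot": [0, 0, 8]}])

```text
t: 9.0
tool_pos: [0.4468, -0.1124, 0.1345]
tool_rot: [[0.922, 0.386, -0.003], [0.386, -0.922, 0.001], [-0.002, -0.002, -1.0]]
wrist_force: [0.5, 0.5, -1.0]
opening: 0.0556
gripper_force: 0.0
```

```bash
python3 - <<'E'
from h import *
s=read_state();print(s["t"],s["tool_pos"],loc(s["tool_pos"]),s["opening"]);R=s["tool_rot"];print(R)
w=snap("wrist","w5");C=cloud(w,True)
# roller & pocket heights profile: top-of-surface points near the roller
L=loc(C.reshape(-1,3)[:,:2]);z=C.reshape(-1,3)[:,2]
k=(w["depth"].ravel()>0)&(L[:,0]>35)&(L[:,0]<72)&(L[:,1]<-45)&(L[:,1]>-85)&(z>.012)&(z<.06)
if k.any(): print(k.sum(),np.percentile(L[k],[2,98],axis=0),np.percentile(z[k],[2,50,98]))
E
```

```text
9.0 [ 0.44677985 -0.11236853  0.13448619] [[ -4.85811832 -81.23824237]] 0.05563994505871603
[[ 0.92229099  0.38648589 -0.00282577]
 [ 0.38648996 -0.92229301  0.00105402]
 [-0.00219882 -0.00206425 -0.99999545]]
800 [[ 35.95244064 -68.8836854 ]
 [ 71.67007538 -45.28412454]] [0.01662891 0.04024637 0.05691778]
```

View pics/w5.png

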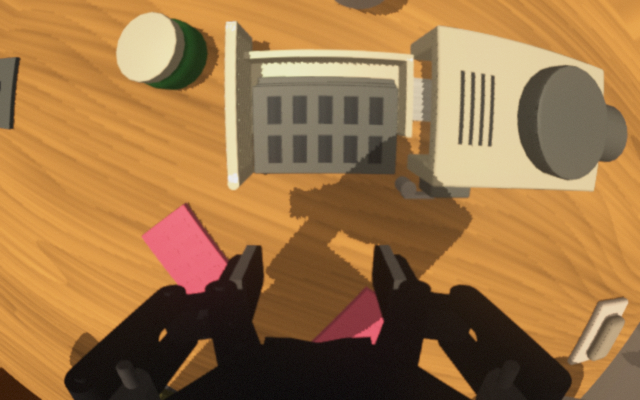

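The stack's edges face the fingers: plate c's lower edge is at y≈172 and the grille at x≈235. The path is free, so I go down and push toward the fence.

Emit:
send_rows(plan=[{"jaw": 0.3, "delta_pos": [0, 0, 0.03], "delta_rot": [0, 0, 0]}, {"jaw": 0.3, "delta_pos": [0, 0, 0.06], "delta_rot": [0, 0, 0]}, {"jaw": 0.3, "delta_pos": [0, 0, 0.085], "delta_rot": [0, 0, 0]}, {"jaw": 0.3, "delta_pos": [0, 0, 0.1], "delta_rot": [0, 0, 0]}, {"jaw": 0.3, "delta_pos": [0, 0, 0.107], "delta_rot": [0, 0, 0]}])

```text
t: 9.55
tool_pos: [0.4478, -0.1127, 0.0284]
tool_rot: [[0.922, 0.386, -0.001], [0.386, -0.922, 0.0], [-0.001, -0.001, -1.0]]
wrist_force: [0.5, 0.2, 0.1]
opening: 0.0554
gripper_force: 0.0
```

Emit:
send_rows(plan=[{"jaw": 0.3, "delta_pos": [0.004, 0, 0], "delta_rot": [0, 0, 0]}, {"jaw": 0.3, "delta_pos": [0.008, 0, 0], "delta_rot": [0, 0, 0]}, {"jaw": 0.3, "delta_pos": [0.012, 0, 0], "delta_rot": [0, 0, 0]}, {"jaw": 0.3, "delta_pos": [0.016, 0, 0], "delta_rot": [0, 0, 0]}, {"jaw": 0.3, "delta_pos": [0.018, 0, 0], "delta_rot": [0, 0, 0]}])

```text
t: 10.05
tool_pos: [0.4653, -0.1059, 0.0296]
tool_rot: [[0.922, 0.387, 0.001], [0.387, -0.922, -0.001], [0.001, 0.001, -1.0]]
wrist_force: [-1.1, -1.5, 2.5]
opening: 0.0556
gripper_force: 1.0
```

Emit:
send_rows(plan=[{"jaw": 0.3, "delta_pos": [0.002, 0, 0], "delta_rot": [0, 0, 0]}, {"jaw": 0.3, "delta_pos": [0.004, 0, 0], "delta_rot": [0, 0, 0]}, {"jaw": 0.3, "delta_pos": [0.006, 0, 0], "delta_rot": [0, 0, 0]}, {"jaw": 0.3, "delta_pos": [0.008, 0, 0], "delta_rot": [0, 0, 0]}, {"jaw": 0.3, "delta_pos": [0.01, 0, 0], "delta_rot": [0, 0, 0]}])

```text
t: 10.55
tool_pos: [0.4734, -0.1028, 0.0295]
tool_rot: [[0.922, 0.387, -0.002], [0.387, -0.922, -0.002], [-0.002, 0.001, -1.0]]
wrist_force: [-5.4, -4.8, 6.8]
opening: 0.0553
gripper_force: 4.0
```

```bash
python3 - <<'E'
from h import *
s=read_state();print(s["t"],s["tool_pos"],loc(s["tool_pos"]),s["opening"],s["wrist_force"])
w=snap("wrist","w6")
E
```

```text
10.55 [ 0.47337178 -0.10284118  0.02947184] [[ -3.38547729 -53.02950839]] 0.05534412600559398 [-5.39118134 -4.78860464  6.79367243]
```

View pics/w6.png

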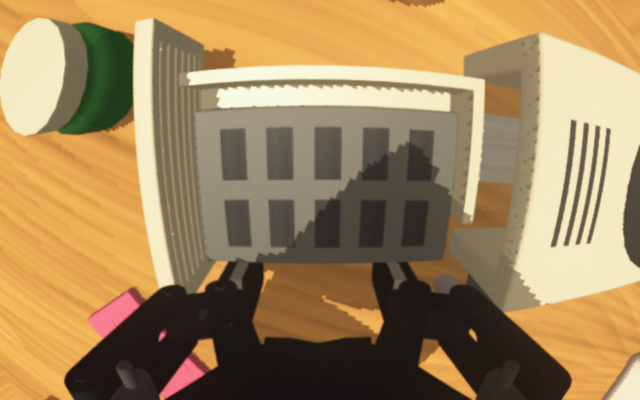

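Plate c has begun to move, but there is a +6.8 N upward force. The left linkage at (180,300) is over the grille's end at (175,285) and probably rubs its top. I'll back off, narrow the fingers and push with a tighter pair.

Emit:
send_rows(plan=[{"jaw": 0.3, "delta_pos": [-0.01, 0, 0], "delta_rot": [0, 0, 0]}, {"jaw": 0.3, "delta_pos": [-0.02, 0, 0], "delta_rot": [0, 0, 0]}, {"jaw": -0.4, "delta_pos": [-0.028, 0.004, -0.002], "delta_rot": [0, 0, 0]}, {"jaw": -0.4, "delta_pos": [-0.028, 0.004, -0.002], "delta_rot": [0, 0, 0]}, {"jaw": -0.4, "delta_pos": [-0.028, 0.004, -0.002], "delta_rot": [0, 0, 0]}])

```text
t: 11.1
tool_pos: [0.449, -0.1166, 0.0308]
tool_rot: [[0.923, 0.386, 0.0], [0.386, -0.923, 0.0], [0.0, -0.0, -1.0]]
wrist_force: [-0.1, 0.3, 0.2]
opening: 0.0254
gripper_force: 0.0
```

Emit:
send_rows(plan=[{"jaw": -0.4, "delta_pos": [0.005, 0, 0], "delta_rot": [0, 0, 0]}, {"jaw": -0.4, "delta_pos": [0.01, 0, 0], "delta_rot": [0, 0, 0]}, {"jaw": -0.4, "delta_pos": [0.015, 0, 0], "delta_rot": [0, 0, 0]}, {"jaw": -0.4, "delta_pos": [0.02, 0, 0], "delta_rot": [0, 0, 0]}, {"jaw": -0.4, "delta_pos": [0.024, 0, 0], "delta_rot": [0, 0, 0]}])

```text
t: 11.6
tool_pos: [0.4722, -0.1069, 0.0308]
tool_rot: [[0.922, 0.387, 0.0], [0.387, -0.922, -0.0], [0.0, 0.0, -1.0]]
wrist_force: [-0.8, 0.0, -0.6]
opening: 0.0258
gripper_force: 0.0
```

Emit:
send_rows(plan=[{"jaw": -0.4, "delta_pos": [0.002, 0, 0], "delta_rot": [0, 0, 0]}, {"jaw": -0.4, "delta_pos": [0.004, 0, 0], "delta_rot": [0, 0, 0]}, {"jaw": -0.4, "delta_pos": [0.006, 0, 0], "delta_rot": [0, 0, 0]}, {"jaw": -0.4, "delta_pos": [0.006, 0, 0], "delta_rot": [0, 0, 0]}])

```text
t: 12.0
tool_pos: [0.4769, -0.1048, 0.0307]
tool_rot: [[0.922, 0.386, -0.0], [0.386, -0.922, 0.0], [-0.0, -0.0, -1.0]]
wrist_force: [-1.0, -0.2, 1.8]
opening: 0.0254
gripper_force: 0.8
```

Emit:
send_rows(plan=[{"jaw": -0.4, "delta_pos": [0.0015, 0, 0], "delta_rot": [0, 0, 0]}, {"jaw": -0.4, "delta_pos": [0.003, 0, 0], "delta_rot": [0, 0, 0]}, {"jaw": -0.4, "delta_pos": [0.0045, 0, 0], "delta_rot": [0, 0, 0]}, {"jaw": -0.4, "delta_pos": [0.0045, 0, 0], "delta_rot": [0, 0, 0]}])

```text
t: 12.4
tool_pos: [0.4814, -0.103, 0.0307]
tool_rot: [[0.922, 0.386, 0.0], [0.386, -0.922, 0.0], [0.0, 0.0, -1.0]]
wrist_force: [-0.5, -0.7, -0.1]
opening: 0.0257
gripper_force: 0.5
```

Emit:
send_rows(plan=[{"jaw": -0.4, "delta_pos": [0.001, 0, 0], "delta_rot": [0, 0, 0]}, {"jaw": -0.4, "delta_pos": [0.002, 0, 0], "delta_rot": [0, 0, 0]}, {"jaw": -0.4, "delta_pos": [0.002, 0, 0], "delta_rot": [0, 0, 0]}])

```text
t: 12.7
tool_pos: [0.4832, -0.1022, 0.0308]
tool_rot: [[0.922, 0.386, 0.0], [0.386, -0.922, 0.0], [0.0, 0.0, -1.0]]
wrist_force: [-1.1, -0.2, -0.9]
opening: 0.0254
gripper_force: 0.5
```

```bash
python3 - <<'E'
from h import *
s=read_state();print(s["t"],s["tool_pos"],loc(s["tool_pos"]),s["opening"],s["wrist_force"])
w=snap("wrist","w7")
E
```

```text
12.7 [ 0.4831948  -0.10221647  0.03077468] [[ -0.17102634 -43.72631992]] 0.02544318069477456 [-1.11186212 -0.19821525 -0.87512044]
```

View pics/w7.png

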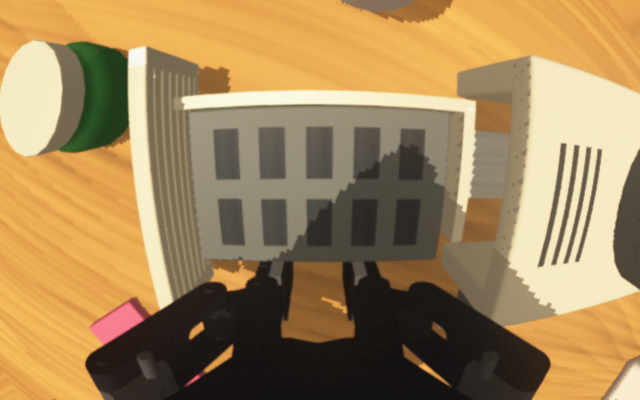

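Plate c now lies right at the fence (its top edge at y≈108 meets the fence lip at y≈100). I'll continue in small taps until the force builds. That was my last picture, so from here I work from numbers.

Emit:
send_rows(plan=[{"jaw": -0.4, "delta_pos": [0.0007, 0, 0], "delta_rot": [0, 0, 0]}, {"jaw": -0.4, "delta_pos": [0.0015, 0, 0], "delta_rot": [0, 0, 0]}, {"jaw": -0.4, "delta_pos": [0.0015, 0, 0], "delta_rot": [0, 0, 0]}])

```text
t: 13.05
tool_pos: [0.4836, -0.102, 0.0307]
tool_rot: [[0.922, 0.387, -0.003], [0.387, -0.922, -0.001], [-0.003, -0.0, -1.0]]
wrist_force: [-5.9, -2.3, 2.8]
opening: 0.0257
gripper_force: 2.9
```

Emit:
send_rows(plan=[{"jaw": -0.4, "delta_pos": [0.0005, 0, 0], "delta_rot": [0, 0, 0]}, {"jaw": -0.4, "delta_pos": [0.001, 0, 0], "delta_rot": [0, 0, 0]}, {"jaw": -0.4, "delta_pos": [0.001, 0, 0], "delta_rot": [0, 0, 0]}])

```text
t: 13.35
tool_pos: [0.4837, -0.102, 0.0307]
tool_rot: [[0.922, 0.387, -0.005], [0.387, -0.922, -0.001], [-0.005, -0.001, -1.0]]
wrist_force: [-9.1, -4.2, 5.7]
opening: 0.0258
gripper_force: 5.1
```

Emit:
send_rows(plan=[{"jaw": -0.4, "delta_pos": [-0.01, 0, 0], "delta_rot": [0, 0, 0]}, {"jaw": -0.4, "delta_pos": [-0.03, 0, 0], "delta_rot": [0, 0, 0]}, {"jaw": -0.4, "delta_pos": [-0.06, 0, 0], "delta_rot": [0, 0, 0]}, {"jaw": -0.4, "delta_pos": [-0.085, 0, 0], "delta_rot": [0, 0, 0]}, {"jaw": -0.4, "delta_pos": [-0.085, 0, 0], "delta_rot": [0, 0, 0]}])

```text
t: 13.85
tool_pos: [0.4048, -0.1344, 0.0302]
tool_rot: [[0.923, 0.384, -0.0], [0.384, -0.923, 0.001], [-0.0, -0.001, -1.0]]
wrist_force: [0.5, 0.1, -0.5]
opening: 0.0258
gripper_force: 0.0
```

```bash
python3 - <<'E'
from h import *
s=read_state();print(s["t"],s["tool_pos"],loc(s["tool_pos"]),s["wrist_force"])
w=snap("wrist","w8");C=cloud(w,True).reshape(-1,3);L=loc(C);z=C[:,2]*1000;d=w["depth"].ravel()>0
for z0 in(17,20,23,25,28,31,33,36,39):
    k=d&(abs(z-z0)<1)&(L[:,1]<-15)&(L[:,1]>-60)&(abs(L[:,0])<51)
    r=[]
    for x0 in(-45,-25,0,25,45):
        q=L[k&(abs(L[:,0]-x0)<6),1];r.append((len(q),round(float(np.median(q)),1)) if len(q) else 0)
    print(z0,r)
# top plate edges along y at z~40, and the fence top
k=d&(abs(z-40)<3)&(abs(L[:,0])<62)&(abs(L[:,1])<45);print(k.sum(),np.median(z[k]))
for y0 in range(-36,44,4):
    q=d&(abs(L[:,0])<30)&(abs(L[:,1]-y0)<2)&(z>5)&(z<80);print((y0,int(q.sum()),round(float(np.median(z[q])),1) if q.any() else 0),end=" ")
E
```

```text
13.85 [ 0.40482063 -0.13436084  0.03022905] [[  -0.76169247 -128.43418077]] [ 0.45746739  0.08557794 -0.54846762]
17 [(18, -31.4), (14, -31.6), 0, (19, -31.9), (14, -32.1)]
20 [(21, -31.5), (21, -31.6), (19, -31.8), (26, -32.1), (16, -32.2)]
23 [(13, -31.6), (17, -31.6), (27, -31.7), (36, -31.9), (38, -32.1)]
25 [(5, -31.6), (6, -31.7), (14, -31.8), (15, -31.8), (20, -31.9)]
28 [(13, -31.8), (30, -31.8), (26, -31.8), (21, -31.9), (21, -32.0)]
31 [(37, -31.6), (43, -31.7), (48, -31.6), (47, -31.8), (33, -31.8)]
33 [(10, -31.6), (10, -31.7), (12, -31.6), (15, -31.8), (14, -31.9)]
36 [(26, -31.7), (32, -31.8), (35, -31.6), (27, -31.8), (24, -31.9)]
39 [(823, -24.0), (915, -23.8), (924, -24.1), (906, -24.3), (814, -23.8)]
15324 39.591337325175786
(-36, 0, 0) (-32, 2240, 34.5) (-28, 1601, 39.6) (-24, 1571, 39.6) (-20, 1527, 39.7) (-16, 1503, 39.7) (-12, 1113, 39.6) (-8, 9, 39.1) (-4, 0, 0) (0, 0, 0) (4, 0, 0) (8, 0, 0) (12, 0, 0) (16, 0, 0) (20, 0, 0) (24, 0, 0) (28, 0, 0) (32, 0, 0) (36, 0, 0) (40, 0, 0)
```

All three plate edges lie at y = -31.8 ± 0.3 mm along their whole length, and the stack top is at 39.6 mm, so the stack is flush. Next I move in front of the grille with the jaws shut.

Emit:
send_rows(plan=[{"jaw": -1, "delta_pos": [0, 0, -0.04], "delta_rot": [0, 0, 0]}, {"jaw": -1, "delta_pos": [0.02, -0.03, -0.08], "delta_rot": [0, 0, 0]}, {"jaw": -1, "delta_pos": [0.05, -0.065, -0.09], "delta_rot": [0, 0, 0]}, {"jaw": -1, "delta_pos": [0.085, -0.09, -0.09], "delta_rot": [0, 0, 0]}, {"jaw": -1, "delta_pos": [0.118, -0.105, -0.09], "delta_rot": [0, 0, 0]}])

```text
t: 14.4
tool_pos: [0.4773, 0.0109, 0.1226]
tool_rot: [[0.922, 0.388, 0.005], [0.388, -0.922, 0.0], [0.004, 0.001, -1.0]]
wrist_force: [1.3, -0.6, 0.6]
opening: 0.0002
gripper_force: 0.0
```

Emit:
send_rows(plan=[{"jaw": -1, "delta_pos": [0, 0, 0.02], "delta_rot": [0, 0, 0]}, {"jaw": -1, "delta_pos": [0, 0, 0.04], "delta_rot": [0, 0, 0]}, {"jaw": -1, "delta_pos": [0, 0, 0.06], "delta_rot": [0, 0, 0]}, {"jaw": -1, "delta_pos": [0, 0, 0.07], "delta_rot": [0, 0, 0]}, {"jaw": -1, "delta_pos": [0, 0, 0.07], "delta_rot": [0, 0, 0]}])

```text
t: 14.9
tool_pos: [0.4746, 0.0087, 0.0495]
tool_rot: [[0.922, 0.387, -0.003], [0.387, -0.922, 0.001], [-0.002, -0.002, -1.0]]
wrist_force: [-0.2, -0.7, 0.2]
opening: -0.0001
gripper_force: 0.0
```

```bash
python3 - <<'E'
from h import *
s=read_state();print(s["t"],s["tool_pos"],loc(s["tool_pos"]),s["opening"],s["wrist_force"])
w=snap("wrist","w9");C=cloud(w,True).reshape(-1,3);L=loc(C);z=C[:,2]*1000;d=w["depth"].ravel()>0
k=d&(z>55)&(z<65)&(L[:,1]>-60)&(L[:,1]<60)&(L[:,0]>-75)&(L[:,0]<-50);print("grille",k.sum(),np.percentile(L[k],[2,98],axis=0))
k=d&(z>50)&(z<64)&(L[:,1]>5)&(L[:,1]<90)&(L[:,0]>-175)&(L[:,0]<-85);print("jar",k.sum(),np.percentile(L[k],[2,98],axis=0) if k.any() else 0)
E
```

```text
14.9 [0.47456838 0.00871865 0.04946408] [[-105.84188964   -8.87399345]] -5.089577295326621e-05 [-0.18363111 -0.72043599  0.22507308]
grille 3488 [[-66.87805153 -32.7313302 ]
 [-59.00420335  54.61806682]]
jar 13925 [[-151.89501119   24.77938144]
 [-105.44637649   71.20141758]]
```

Emit:
send_rows(plan=[{"jaw": -1, "delta_pos": [0, 0.006, 0], "delta_rot": [0, 0, 0]}, {"jaw": -1, "delta_pos": [0, 0.012, 0], "delta_rot": [0, 0, 0]}, {"jaw": -1, "delta_pos": [0, 0.017, 0], "delta_rot": [0, 0, 0]}, {"jaw": -1, "delta_pos": [0, 0.021, 0], "delta_rot": [0, 0, 0]}, {"jaw": -1, "delta_pos": [0, 0.025, 0], "delta_rot": [0, 0, 0]}])

```text
t: 15.45
tool_pos: [0.4852, -0.0154, 0.0512]
tool_rot: [[0.923, 0.386, 0.001], [0.386, -0.923, -0.0], [0.001, 0.0, -1.0]]
wrist_force: [0.6, 0.5, 0.7]
opening: -0.0001
gripper_force: 1.6
```

Emit:
send_rows(plan=[{"jaw": -1, "delta_pos": [0, 0.004, 0], "delta_rot": [0, 0, 0]}, {"jaw": -1, "delta_pos": [0, 0.008, 0], "delta_rot": [0, 0, 0]}, {"jaw": -1, "delta_pos": [0, 0.012, 0], "delta_rot": [0, 0, 0]}, {"jaw": -1, "delta_pos": [0, 0.016, 0], "delta_rot": [0, 0, 0]}, {"jaw": -1, "delta_pos": [0, 0.02, 0], "delta_rot": [0, 0, 0]}])

```text
t: 15.95
tool_pos: [0.4927, -0.0335, 0.0508]
tool_rot: [[0.922, 0.386, -0.0], [0.386, -0.922, 0.0], [-0.0, -0.0, -1.0]]
wrist_force: [-1.5, 2.7, 1.0]
opening: -0.0003
gripper_force: 1.2
```

Emit:
send_rows(plan=[{"jaw": -1, "delta_pos": [0, 0.005, 0], "delta_rot": [0, 0, 0]}, {"jaw": -1, "delta_pos": [0, 0.01, 0], "delta_rot": [0, 0, 0]}, {"jaw": -1, "delta_pos": [0, 0.015, 0], "delta_rot": [0, 0, 0]}, {"jaw": -1, "delta_pos": [0, 0.02, 0], "delta_rot": [0, 0, 0]}, {"jaw": -1, "delta_pos": [0, 0.025, 0], "delta_rot": [0, 0, 0]}])

```text
t: 16.45
tool_pos: [0.5023, -0.0568, 0.0508]
tool_rot: [[0.922, 0.386, -0.0], [0.386, -0.922, -0.0], [-0.0, -0.0, -1.0]]
wrist_force: [-2.3, 2.7, 2.2]
opening: -0.0003
gripper_force: 1.2
```

```bash
python3 - <<'E'
from h import *
s=read_state();print(s["t"],s["tool_pos"],loc(s["tool_pos"]),s["opening"],s["wrist_force"])
w=snap("wrist","w10");C=cloud(w,True).reshape(-1,3);L=loc(C);z=C[:,2]*1000;d=w["depth"].ravel()>0
k=d&(z>58)&(z<64)&(L[:,1]>5)&(L[:,1]<52)&(L[:,0]>-75)&(L[:,0]<60);print("grille",k.sum(),np.percentile(L[k],[2,50,98],axis=0))
E
```

```text
16.45 [ 0.50231426 -0.05677045  0.05075374] [[-34.71840196  -8.55000254]] -0.00026134214771542953 [-2.32622148  2.6570561   2.22444327]
grille 2398 [[-21.73279081   6.1585324 ]
 [-17.9340883   30.72359924]
 [-13.82412862  51.20358803]]
```

Pushing evenly. The grille's outer face is at -21.7, with 85 mm left.

Emit:
send_rows(plan=[{"jaw": -1, "delta_pos": [0, 0.005, 0], "delta_rot": [0, 0, 0]}, {"jaw": -1, "delta_pos": [0, 0.01, 0], "delta_rot": [0, 0, 0]}, {"jaw": -1, "delta_pos": [0, 0.015, 0], "delta_rot": [0, 0, 0]}, {"jaw": -1, "delta_pos": [0, 0.02, 0], "delta_rot": [0, 0, 0]}, {"jaw": -1, "delta_pos": [0, 0.025, 0], "delta_rot": [0, 0, 0]}])

```text
t: 17.0
tool_pos: [0.512, -0.0798, 0.0507]
tool_rot: [[0.922, 0.386, -0.0], [0.386, -0.922, 0.0], [-0.0, -0.0, -1.0]]
wrist_force: [-1.7, 3.0, 0.7]
opening: -0.0002
gripper_force: 1.2
```

Emit:
send_rows(plan=[{"jaw": -1, "delta_pos": [0, 0.005, 0], "delta_rot": [0, 0, 0]}, {"jaw": -1, "delta_pos": [0, 0.01, 0], "delta_rot": [0, 0, 0]}, {"jaw": -1, "delta_pos": [0, 0.015, 0], "delta_rot": [0, 0, 0]}, {"jaw": -1, "delta_pos": [0, 0.02, 0], "delta_rot": [0, 0, 0]}, {"jaw": -1, "delta_pos": [0, 0.025, 0], "delta_rot": [0, 0, 0]}])

```text
t: 17.5
tool_pos: [0.5215, -0.1029, 0.0507]
tool_rot: [[0.922, 0.386, -0.001], [0.386, -0.922, -0.0], [-0.001, -0.0, -1.0]]
wrist_force: [-2.2, 1.8, 0.8]
opening: 0.0002
gripper_force: 1.2
```

Emit:
send_rows(plan=[{"jaw": -1, "delta_pos": [0, 0.003, 0], "delta_rot": [0, 0, 0]}, {"jaw": -1, "delta_pos": [0, 0.006, 0], "delta_rot": [0, 0, 0]}, {"jaw": -1, "delta_pos": [0, 0.009, 0], "delta_rot": [0, 0, 0]}, {"jaw": -1, "delta_pos": [0, 0.012, 0], "delta_rot": [0, 0, 0]}, {"jaw": -1, "delta_pos": [0, 0.015, 0], "delta_rot": [0, 0, 0]}])

```text
t: 18.0
tool_pos: [0.5273, -0.1164, 0.0507]
tool_rot: [[0.922, 0.386, -0.0], [0.386, -0.922, 0.0], [-0.0, -0.0, -1.0]]
wrist_force: [-2.1, 0.9, 1.2]
opening: 0.0004
gripper_force: 1.1
```

Emit:
send_rows(plan=[{"jaw": -1, "delta_pos": [0, 0.003, 0], "delta_rot": [0, 0, 0]}, {"jaw": -1, "delta_pos": [0, 0.006, 0], "delta_rot": [0, 0, 0]}, {"jaw": -1, "delta_pos": [0, 0.009, 0], "delta_rot": [0, 0, 0]}, {"jaw": -1, "delta_pos": [0, 0.012, 0], "delta_rot": [0, 0, 0]}, {"jaw": -1, "delta_pos": [0, 0.014, 0], "delta_rot": [0, 0, 0]}])

```text
t: 18.5
tool_pos: [0.5306, -0.1244, 0.0506]
tool_rot: [[0.923, 0.385, -0.007], [0.385, -0.923, 0.012], [-0.002, -0.013, -1.0]]
wrist_force: [-12.2, 26.1, 15.3]
opening: 0.0001
gripper_force: 14.1
```

The force has risen to about 29 N with a 15 N upward part, more than the catch alone. I'll back off a little and check whether the gripper's linkage fouls the box.

Emit:
send_rows(plan=[{"jaw": -1, "delta_pos": [0, -0.004, 0], "delta_rot": [0, 0, 0]}, {"jaw": -1, "delta_pos": [0, -0.008, 0], "delta_rot": [0, 0, 0]}, {"jaw": -1, "delta_pos": [0, -0.008, 0], "delta_rot": [0, 0, 0]}])

```text
t: 18.8
tool_pos: [0.5303, -0.122, 0.0512]
tool_rot: [[0.922, 0.387, 0.002], [0.387, -0.922, -0.001], [0.001, 0.002, -1.0]]
wrist_force: [-0.5, -0.6, 0.6]
opening: -0.0001
gripper_force: 0.0
```

```bash
python3 - <<'E'
from h import *
s=read_state();print(s["t"],loc(s["tool_pos"]),s["tool_pos"][2],s["wrist_force"])
w=snap("wrist","w11");C=cloud(w,True).reshape(-1,3);d=w["depth"].ravel()>0
L=loc(C);z=C[:,2]*1000
# gripper profile from an unobstructed earlier view (w8: opening .025) and now, in tool frame
for tag,p,R in(("w9",np.array([.4746,.0087,.0495]),s["tool_rot"]),("w11",s["tool_pos"],s["tool_rot"])):
    g=load(tag);Q=((cloud(g,True).reshape(-1,3)-p)@R)*1000;dd=g["depth"].ravel()>0
    dark=(g["frame"].reshape(-1,3).max(1)<70)
    for y0 in range(0,75,6):
        r=[]
        for sg in(1,-1):
            k=dd&dark&(abs(Q[:,1]*sg-y0)<3)&(abs(Q[:,0])<45)&(Q[:,2]<25)&(Q[:,2]>-110)
            r.append((int(k.sum()),round(float(np.percentile(Q[k,2],98)),0)) if k.sum()>5 else 0)
        print(tag,y0,r)
k=d&(z>58)&(z<64)&(L[:,1]>5)&(L[:,1]<52)&(L[:,0]>30)&(L[:,0]<70);print("grille",k.sum(),np.percentile(L[k],[2,50,98],axis=0) if k.any() else 0)
E
```

```text
18.8 [[36.25001967 -7.85473138]] 0.051200981788708425 [-0.53874736 -0.58730061  0.55665902]
w9 0 [(2578, 5.0), (2578, 5.0)]
w9 6 [(3253, 1.0), (3124, -10.0)]
w9 12 [(2899, 1.0), (3065, 4.0)]
w9 18 [(1334, -26.0), (1682, -27.0)]
w9 24 [(1900, -30.0), (1627, -30.0)]
w9 30 [(1828, -32.0), (1752, -33.0)]
w9 36 [(2430, -37.0), (2219, -36.0)]
w9 42 [(2091, -45.0), (2379, -45.0)]
w9 48 [(1735, -53.0), (1680, -52.0)]
w9 54 [(1185, 10.0), (1262, -58.0)]
w9 60 [(1163, 11.0), (290, -64.0)]
w9 66 [(967, 11.0), 0]
w9 72 [(889, 11.0), 0]
w11 0 [(2705, 6.0), (2705, 6.0)]
w11 6 [(3350, 2.0), (3209, -6.0)]
w11 12 [(2914, 2.0), (3107, 4.0)]
w11 18 [(1271, -26.0), (1761, -26.0)]
w11 24 [(1935, -31.0), (1603, -30.0)]
w11 30 [(2915, 17.0), (1750, -33.0)]
w11 36 [(3553, 13.0), (2201, -36.0)]
w11 42 [(2131, -44.0), (2440, -45.0)]
w11 48 [(1738, -53.0), (1689, -51.0)]
w11 54 [(1568, -14.0), (1300, -58.0)]
w11 60 [(619, -14.0), (317, -63.0)]
w11 66 [(223, -14.0), 0]
w11 72 [(220, -14.0), 0]
grille 2312 [[51.06147278  6.10870952]
 [54.68135629 30.24519859]
 [58.756441   51.13405819]]
```

The linkage clears the box: its lowest point sits 26 mm above TCP, so z≈77 mm. The resistance is therefore the catch itself, with the carriage about 13 mm from home. I'll push again slightly lower and nearer the roller side, in small steps.

Emit:
send_rows(plan=[{"jaw": -1, "delta_pos": [-0.006, -0.004, 0.002], "delta_rot": [0, 0, 0]}, {"jaw": -1, "delta_pos": [-0.01, -0.004, 0.005], "delta_rot": [0, 0, 0]}, {"jaw": -1, "delta_pos": [-0.01, 0, 0.005], "delta_rot": [0, 0, 0]}, {"jaw": -1, "delta_pos": [-0.01, 0.003, 0.005], "delta_rot": [0, 0, 0]}, {"jaw": -1, "delta_pos": [-0.01, 0.005, 0.005], "delta_rot": [0, 0, 0]}])

```text
t: 19.35
tool_pos: [0.5209, -0.1283, 0.0453]
tool_rot: [[0.923, 0.385, -0.005], [0.385, -0.923, 0.006], [-0.002, -0.008, -1.0]]
wrist_force: [-6.9, 14.8, 8.8]
opening: -0.0002
gripper_force: 8.4
```

Emit:
send_rows(plan=[{"jaw": -1, "delta_pos": [0, 0.001, 0], "delta_rot": [0, 0, 0]}, {"jaw": -1, "delta_pos": [0, 0.002, 0], "delta_rot": [0, 0, 0]}, {"jaw": -1, "delta_pos": [0, 0.003, 0], "delta_rot": [0, 0, 0]}])

```text
t: 19.65
tool_pos: [0.521, -0.1286, 0.0453]
tool_rot: [[0.923, 0.385, -0.008], [0.385, -0.923, 0.011], [-0.003, -0.013, -1.0]]
wrist_force: [-10.7, 20.9, 12.1]
opening: -0.0001
gripper_force: 11.8
```

Emit:
send_rows(plan=[{"jaw": -1, "delta_pos": [0, 0.001, 0], "delta_rot": [0, 0, 0]}, {"jaw": -1, "delta_pos": [0, 0.002, 0], "delta_rot": [0, 0, 0]}, {"jaw": -1, "delta_pos": [0, 0.003, 0], "delta_rot": [0, 0, 0]}])

```text
t: 19.95
tool_pos: [0.5232, -0.1338, 0.0454]
tool_rot: [[0.922, 0.386, -0.005], [0.386, -0.922, 0.005], [-0.003, -0.006, -1.0]]
wrist_force: [-4.3, 8.2, 4.9]
opening: -0.0003
gripper_force: 4.4
```

It gave way: the carriage advances and the force is down to about 10 N. I continue to the stop.

Emit:
send_rows(plan=[{"jaw": -1, "delta_pos": [0, 0.002, 0], "delta_rot": [0, 0, 0]}, {"jaw": -1, "delta_pos": [0, 0.004, 0], "delta_rot": [0, 0, 0]}, {"jaw": -1, "delta_pos": [0, 0.005, 0], "delta_rot": [0, 0, 0]}, {"jaw": -1, "delta_pos": [0, 0.005, 0], "delta_rot": [0, 0, 0]}])

```text
t: 20.35
tool_pos: [0.5255, -0.1393, 0.0454]
tool_rot: [[0.923, 0.386, -0.004], [0.386, -0.923, 0.003], [-0.002, -0.005, -1.0]]
wrist_force: [-4.0, 6.7, 4.3]
opening: -0.0
gripper_force: 4.2
```

```bash
python3 - <<'E'
from h import *
s=read_state();print(s["t"],loc(s["tool_pos"]),s["tool_pos"][2],s["wrist_force"])
w=snap("wrist","w12");C=cloud(w,True).reshape(-1,3);d=w["depth"].ravel()>0
L=loc(C);z=C[:,2]*1000
k=d&(z>58)&(z<63.5)&(L[:,1]>5)&(L[:,1]<52)&(L[:,0]>30)&(L[:,0]<75);print("grille",k.sum(),np.percentile(L[k],[2,50,98],axis=0) if k.any() else 0)
E
```

```text
20.35 [[ 50.3529909  -18.98426271]] 0.04539548276239876 [-4.00070688  6.67007538  4.33024032]
grille 2972 [[63.4305289   6.00283847]
 [67.48508336 30.04638769]
 [71.67842396 51.20985703]]
```

Emit:
send_rows(plan=[{"jaw": -1, "delta_pos": [0, 0.001, 0], "delta_rot": [0, 0, 0]}, {"jaw": -1, "delta_pos": [0, 0.002, 0], "delta_rot": [0, 0, 0]}, {"jaw": -1, "delta_pos": [0, 0.003, 0], "delta_rot": [0, 0, 0]}, {"jaw": -1, "delta_pos": [0, 0.003, 0], "delta_rot": [0, 0, 0]}])

```text
t: 20.8
tool_pos: [0.5255, -0.1394, 0.0454]
tool_rot: [[0.923, 0.385, -0.007], [0.385, -0.923, 0.009], [-0.003, -0.011, -1.0]]
wrist_force: [-10.0, 17.9, 11.4]
opening: 0.0003
gripper_force: 10.1
```

It is against the hard stop. I retract and check.

Emit:
send_rows(plan=[{"jaw": -1, "delta_pos": [0, -0.01, 0], "delta_rot": [0, 0, 0]}, {"jaw": -1, "delta_pos": [0, -0.03, 0], "delta_rot": [0, 0, 0]}, {"jaw": -1, "delta_pos": [-0.01, -0.06, -0.01], "delta_rot": [0, 0, 0]}, {"jaw": -1, "delta_pos": [-0.03, -0.07, -0.05], "delta_rot": [0, 0, 0]}, {"jaw": -1, "delta_pos": [-0.06, -0.07, -0.09], "delta_rot": [0, 0, 0]}])

```text
t: 21.3
tool_pos: [0.4438, -0.1, 0.1355]
tool_rot: [[0.921, 0.389, -0.002], [0.389, -0.921, 0.001], [-0.002, -0.002, -1.0]]
wrist_force: [2.7, -1.1, 1.3]
opening: 0.0003
gripper_force: 0.0
```

Emit:
send_rows(plan=[{"jaw": -1, "delta_pos": [-0.02, 0, -0.02], "delta_rot": [0, 0, 0]}, {"jaw": -1, "delta_pos": [-0.04, 0, -0.04], "delta_rot": [0, 0, 0]}, {"jaw": -1, "delta_pos": [-0.04, 0, -0.04], "delta_rot": [0, 0, 0]}, {"jaw": -1, "delta_pos": [-0.04, 0, -0.04], "delta_rot": [0, 0, 0]}])

```text
t: 21.7
tool_pos: [0.4087, -0.1171, 0.176]
tool_rot: [[0.923, 0.386, 0.002], [0.386, -0.923, -0.001], [0.002, 0.001, -1.0]]
wrist_force: [-0.0, 0.0, -0.5]
opening: -0.0002
gripper_force: 0.0
```

```bash
python3 - <<'E'
from h import *
s=read_state();print(s["t"],s["tool_pos"],s["wrist_force"])
def col(g,C,z0,z1,x0,x1,y0,y1,n):
    C=C.reshape(-1,3);L=loc(C);z=C[:,2]*1000
    k=(g["depth"].ravel()>0)&(z>z0)&(z<z1)&(L[:,0]>x0)&(L[:,0]<x1)&(L[:,1]>y0)&(L[:,1]<y1)
    print(n,k.sum(),np.round(np.percentile(np.c_[L[k],z[k]],[2,50,98],axis=0),1).tolist() if k.sum()>5 else 0)
for nm,f,t in(("wrist",True,"w13"),("top",False,"top1"),("scene",False,"scene1")):
    g=snap(nm,t);C=cloud(g,f);print(nm)
    col(g,C,58,64,30,75,-52,52,"grille")
    col(g,C,15,56,40,72,-80,-53,"roller")
    col(g,C,54,66,-175,-85,5,90,"jar")
    col(g,C,140,160,-20,70,70,150,"bottle")
a,b=load("top0"),load("top1")
for z,n in((.008,"top1"),(.008,"scene1")):
    g=load(n);hsv=cv2.cvtColor(g["frame"],cv2.COLOR_RGB2HSV)
    m=((hsv[...,1]<90)&(hsv[...,2]<200)).astype(np.uint8);m=cv2.morphologyEx(m,cv2.MORPH_CLOSE,np.ones((5,5)))
    for c in cv2.findContours(m,0,1)[0]:
        r=rect(plane(g,c[:,0],z))
        if abs(r[0]-[421,325]).max()<40: print("cover",n,r)
for n in("top0","scene0"): 
    g=load(n);C=cloud(g);print(n)
    col(g,C,54,66,-175,-85,5,90,"jar");col(g,C,140,160,-20,70,70,150,"bottle");col(g,C,15,56,40,72,-80,-53,"roller")
E
```

```text
21.7 [ 0.40873198 -0.11714994  0.17597682] [-0.0295339   0.02201796 -0.52939628]
wrist
grille 1487 [[63.0, -49.9, 58.7], [67.4, -1.1, 61.3], [72.1, 49.8, 63.7]]
roller 330 [[54.4, -69.4, 21.9], [60.6, -61.5, 44.5], [70.6, -53.5, 52.3]]
jar 2048 [[-152.0, 22.4, 55.7], [-127.7, 41.7, 59.5], [-103.7, 60.0, 61.2]]
bottle 0 0
top
grille 85 [[64.1, -12.2, 58.7], [68.6, 19.6, 62.1], [73.6, 50.5, 63.9]]
roller 0 0
jar 340 [[-152.0, 24.4, 56.8], [-128.5, 47.4, 60.7], [-104.6, 70.7, 64.4]]
bottle 118 [[14.3, 98.9, 142.7], [26.2, 110.6, 150.2], [39.4, 123.8, 153.7]]
scene
grille 182 [[63.9, -50.0, 59.9], [67.7, 0.9, 62.2], [73.7, 49.8, 63.9]]
roller 12 [[56.2, -65.4, 40.0], [57.6, -60.1, 45.9], [59.4, -55.3, 47.2]]
jar 479 [[-151.5, 25.2, 55.3], [-126.9, 50.7, 60.4], [-103.6, 74.4, 62.7]]
bottle 241 [[15.6, 100.5, 140.8], [28.8, 114.9, 149.8], [40.6, 126.1, 152.5]]
cover top1 (array([419.6, 324.6]), 89.4, 88.3, -79.5)
cover scene1 (array([423.6, 325.1]), 93.6, 93.4, -79.4)
top0
jar 335 [[-151.9, 24.6, 56.7], [-128.6, 47.6, 60.6], [-104.6, 70.6, 64.1]]
bottle 119 [[14.3, 98.8, 140.9], [26.1, 111.0, 150.1], [39.4, 123.0, 154.2]]
roller 34 [[55.4, -69.3, 31.9], [61.4, -62.9, 46.0], [71.6, -55.1, 48.9]]
scene0
jar 476 [[-151.7, 25.7, 55.1], [-126.8, 50.9, 60.3], [-103.0, 73.6, 63.1]]
bottle 245 [[15.7, 100.7, 140.9], [29.2, 115.3, 150.0], [40.8, 126.1, 152.6]]
roller 52 [[56.3, -67.0, 28.6], [61.1, -57.4, 43.8], [65.7, -53.8, 48.9]]
```

The grille's outer face reads 63–64 mm, against 64 mm expected when home. The roller sits in front of the panel, and the jar, bottle and cover have not moved. I'm handing it in.

```bash
python3 -c "
from bench import *
print(job_done())"
```

```text
the job is handed in; nothing more can be done
None
```

The job is handed in at about 22 s: plate c is on the stack, all three plates are flush to the fence, and the carriage is home behind the roller catch; the judge gave no verdict, and the cover, bottle and jar did not move.

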